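# Set a stirrer's blank step selector by counting clicks, then start it

### The job

The bar knob on the stirrer's sloping panel is a step selector without marks: turn it anticlockwise until you feel its end stop, without forcing it, then clockwise exactly four clicks from the stop. Only once it stands there, press the run button right in and let it come out again. Leave the beaker and the rubber stopper on the stirrer where they are.

Things in the scene. Friction and masses are not known exactly. Their poses are not given: they have to be found in the camera images.
- stirrer: Magnetic stirrer, white case 240 wide (y) x 240 deep (x), fixed. Origin: centre of its underside on the worktop; x to its back, y to its left, z up. Front face 30 mm high; above it the panel slopes up and back at 28 degrees to the flat top at 88.5 mm, which carries a round plate (top at 96.5 mm). The panel's outward normal here is (-0.469, 0, 0.883), its middle (-0.065, 0, 0.0592).
- knob: Selector knob, at the panel's left: black bar 40 long x 12 thick on a round skirt 40 across; skirt top 6 mm, bar top 38 mm above the panel, both ends alike. Origin: on the turning axis at the panel's surface; z: outward along the axis (28 degrees from vertical); x: along the bar; y: across its thickness. It starts clockwise of the end stop. Clockwise (facing the panel) is a negative turn about z.
- bar_mid (a point): Point on the knob's axis 30 mm above the panel, where to grip. Clicks: seven positions 30 degrees apart (180 in all); a detent of up to about 0.1 N m holds the knob in each, and it snaps on by itself once past half way to the next. The clockwise end is rigid.
- bar_end (a point): Point on one end of the bar, 20 mm from the axis along the knob's x, 30 mm above the panel; it shows how far the knob has turned. End stop: a sprung buffer that the knob touches in the first position; it yields from about 0.25 N m on and takes 0.12 N m more for each 6 degrees. Pressing it with more than about 0.6 N m (some 17 degrees) counts as forcing. At which angle the stop lies differs each time and nothing shows it: find it by feel.
- run_button (a joint): Travel of the run button, m: 0 out, 0.006 fully pressed. A spring returns it; it begins to move at about 1.5 N and is fully down at 5 N. Beyond 0.0045 it counts as pressed.
- run_button_top (a point): Centre of the run button's round top (white, 22 mm across), 22 mm above the panel, in a black collar 38 across and 12 mm high at the panel's right, 110 mm from the knob. It is pressed into the panel, against its normal.
- beaker_250: Loose glass beaker, 72 across, 94 mm high, standing on the stirrer's top plate. Origin: centre of its underside, z up. Leave it alone.
- stopper_green: Loose rubber stopper 33 across, 27 mm high, on the flat top of the stirrer at its back left corner. Leave it alone.

How it is judged:
By the outcome, as a careful person would: the job done as asked, in the order asked, and still so for the second after the job is handed in, with the robot touching nothing.
It also fails if it takes over 72 s, if anything falls off the work surface, if the arm or the gripper's body presses on something with over 40 N, if the wrist force passes 120 N, or if a joint passes its speed limit or range.

### The arm

A 7-joint arm with a two-finger parallel gripper is mounted at the origin on a cart in front of the work surface, level with it; the furniture and walls round the work are solid. World frame = base frame: x ahead of the robot, y to its left, z up, the work surface at z = 0. Lengths are in m, angles in rad, forces in N, time in s.
With the tool pointing down it reaches from about 0.4 to 0.85 m from the base axis. Payload 4.5 kg.
Tool frame: the origin (TCP) lies midway between the tips of the shut fingers; the grasp point (between the pads) lies 19 mm behind it; z points along the fingers, y is the line along which they close (so a half turn about z gives the same grasp; the last joint's range is limited). The gripper opens to 88 mm and grips with 3 to 60 N. Pads are 18 mm wide; open, the fingers measure 123 mm over their backs; the gripper's body (75 mm by 187 mm) begins 45 mm behind the grasp point.
Start: joints at [1.162, 0.689, -0.195, 1.565, 0.157, 0.902, -0.215], TCP at [0.268, -0.565, 0.239] pointing down, gripper open.
Joint ranges: [-3.01, 3.01], [-0.46, 2.08], [-1.47, 1.51], [0.13, 2.56], [-1, 4.14], [0.04, 2.09], [-2.66, 2.66]. Speed limits (rad/s): [2.57, 2.57, 3.14, 3.14, 3.14, 3.14, 3.14].

### API

Orientations are given as a unit quaternion [x, y, z, w].
In Python, from plant import r, eyes, finish_job gives the robot as it stands. The module is installed in compiled form; this text tells all that it offers.
- The arm moves only by the tool move_arm, never from a script. Its argument "motion" is a list of rows, each a list of 7 numbers: the shift along the tool's x, y, z in mm, then the turn, a rotation vector about the tool's x, y, z in degrees, then the closure, from 0 (fully open) to 1 (shut). A call has 1 to 5 rows; each row is the pose to reach, as a shift and turn from the pose commanded when the call began, along the tool's axes at that moment; what a row does not reach only later rows make up. A row lasts 1/8 s, in which the tool goes at most 62.5 mm and 10.7 degrees, less where a joint would pass 70% of its speed; a pose out of reach is approached as far as the arm can. A call with a gripper value outside its range is refused whole. The fingers move at their own pace and stop on an object; "newtons" is the grip in N (left out, the last holds). Time passes only in rows, so rows that repeat a pose let the fingers close. It gives the time, the measured TCP pose, the force, the opening and the grip force at its end, in the units of the state.
- r.get_state(): the state, without advancing time (a new reading comes with each control period).
- eyes.snapshot(name): name is "scene" or "top" or "wrist"; returns a dict with "frame" (420x560x3 uint8, red, green, blue), "z_map" (420x560 float32, m along the optical axis (not along the pixel's ray), 0 where there is no reading), "intrinsics" (3x3 intrinsics, pixels), "world_to_cam" (4x4, takes a point from world to camera coordinates). Camera axes: x right, y down, z forward; pixel columns grow to the right and rows downward; lengths in m; the calibration is good to about 2 mm. A picture is of the moment at which its call begins.
- finish_job(): hands the job in; it is judged then, once.
The state is a dict: "clock": time; "q": joint angles; "qd": joint speeds; "joint_torque": joint torques, N m; "tool_pos": TCP position; "eef_rot": TCP orientation; "contact_force": force on the tool from outside, world axes, zero at the start; "moment": the same for the moment, N m; "opening": opening from 0.0 (shut) to 1.0 (fully open); "finger_force": force on a finger pad.
Only numpy, scipy, OpenCV 4.12 (cv2) and the standard library are available. Lean on these libraries where they do the work, as an engineer would, in place of code of your own. Each camera call takes 0.05 s, during which the arm holds its last target. There are 200 camera calls.

## Working session

There is one attempt and no reset: what is moved stays moved. The work goes in short steps, Python scripts to look and compute and a tool call to move; the robot and the scene stay as the last step left them, time stands still between calls to the robot, and variables do not carry over. Pictures are saved under pics/ and viewed, at most 10 in all, crops included, and the job is handed in when it is done.

Besides the shell and the picture viewer there is one more tool, called after "Emit:" in YAML: its name, and indented under it one key for each argument. move_arm: Moves the arm, as the interface text tells. Its arguments: {"type":"object","properties":{"motion":{"type":"array","items":{"type":"array","items":{"type":"number"}}},"newtons":{"type":"number"}},"required":["motion"]}

```bash
mkdir -p pics; cat > h.py <<'E'
import numpy as np, cv2
from scipy.spatial.transform import Rotation as R
from plant import r, eyes, finish_job
def snap(n,f=None):
    s=eyes.snapshot(n)
    if f: cv2.imwrite('pics/'+f,cv2.cvtColor(s['frame'],cv2.COLOR_RGB2BGR))
    return s
def cloud(s):
    K=s['intrinsics'];z=s['z_map'];v,u=np.indices(z.shape)
    p=np.stack([(u-K[0,2])/K[0,0]*z,(v-K[1,2])/K[1,1]*z,z,np.ones_like(z)],-1)
    P=p@np.linalg.inv(s['world_to_cam']).T
    P[z==0]=np.nan
    return P[...,:3]
E
python3 - <<'E'
from h import *
a=snap('scene');b=snap('top')
im=np.hstack([a['frame'],b['frame']])
cv2.imwrite('pics/a.png',cv2.cvtColor(cv2.resize(a['frame'],(800,600)),cv2.COLOR_RGB2BGR))
cv2.imwrite('pics/b.png',cv2.cvtColor(cv2.resize(b['frame'],(800,600)),cv2.COLOR_RGB2BGR))
np.savez('s.npz',a=a['frame'],A=cloud(a),b=b['frame'],B=cloud(b))
print(r.get_state())
E
```

```text
{'clock': 0.1, 'q': array([ 1.1618123 ,  0.68988904, -0.19451615,  1.56620852,  0.15727592,
        0.90246997, -0.21510045]), 'qd': array([ 0.00052351, -0.00273881, -0.0006475 , -0.00303434,  0.00014147,
        0.00113358,  0.00114474]), 'joint_torque': array([-2.62851878e-03, -5.28497493e+01, -1.27147414e+00, -1.53837901e+01,
       -5.25936310e-02,  1.95313973e-03, -2.56464563e-05]), 'tool_pos': array([ 0.26751909, -0.56425133,  0.23800542]), 'eef_rot': array([ 9.75586488e-01,  2.19614148e-01, -2.20591802e-04, -7.62623106e-04]), 'contact_force': array([-0.13926878, -0.55709553, -1.09648725]), 'moment': array([-0.05054772,  0.01358929,  0.01482095]), 'finger_force': 0.0, 'opening': 0.998029979632385}
```

View pics/a.png

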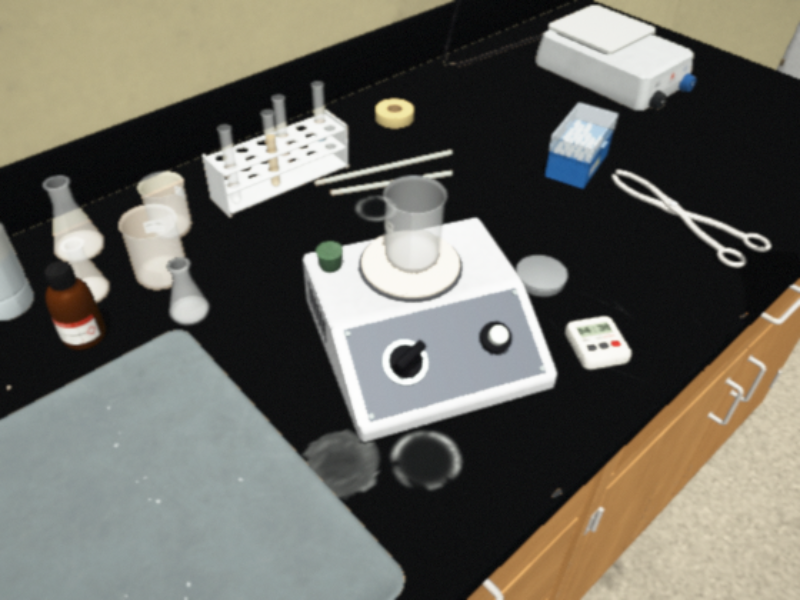

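View pics/b.png

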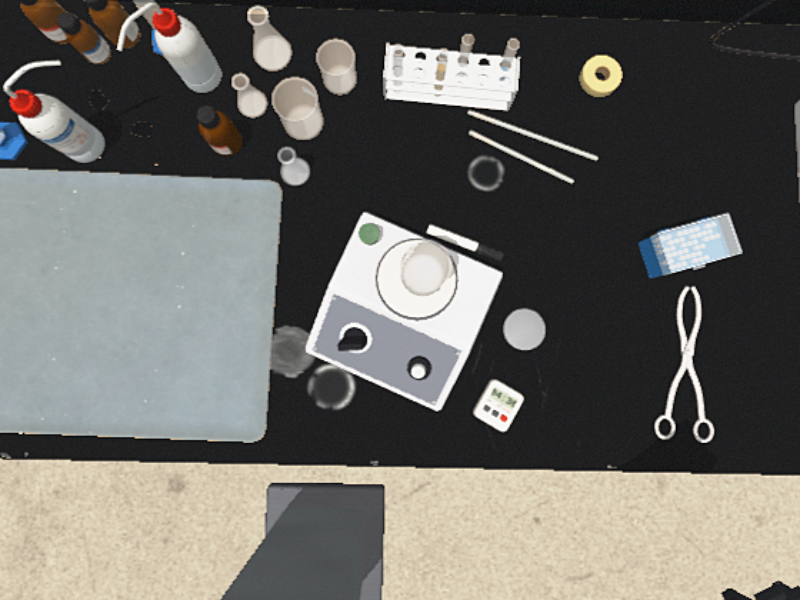

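The top view shows the grey panel with the knob at about (353,340) and the button at (419,370). The scene view shows the knob at (407,360) and the button at (497,336). Next I measure the stirrer pose from the panel.

```bash
cat > m.py <<'E'
from h import *
d=np.load('s.npz')
for k,K,box in (('b','B',(200,300,200,340)),('a','A',(195,310,230,400))):
    im=d[k].astype(int);P=d[K]
    m=np.zeros(im.shape[:2],bool);y0,y1,x0,x1=box
    I=im[y0:y1,x0:x1]
    mm=(abs(I.mean(-1)-130)<35)&(I[...,2]-I[...,0]>6); m[y0:y1,x0:x1]=mm
    n,l,st,c=cv2.connectedComponentsWithStats(m.astype(np.uint8)); i=1+np.argmax(st[1:,4]); m=l==i
    hull=cv2.convexHull(np.argwhere(m)[:,::-1].astype(np.int32))
    H=np.zeros(m.shape,np.uint8);cv2.fillConvexPoly(H,hull,1)
    p=P[m];p=p[~np.isnan(p[:,0])]
    for _ in range(3):
        c=p.mean(0);nv=np.linalg.svd(p-c,full_matrices=0)[2][2];nv*=np.sign(nv[2]);p=p[abs((p-c)@nv)<.006]
    yaw=np.arctan2(-nv[1],-nv[0])
    ux=np.array([np.cos(yaw),np.sin(yaw),0]);e=np.cross([0,0,1],ux);
    print(k,st[i],'n',nv.round(3),'c',c.round(4),'yaw',np.degrees(yaw))
    up=np.cross(e,nv);up*=np.sign(up[2])
    q=np.c_[(p-c)@e,(p-c)@up].astype(np.float32)
    rc=cv2.minAreaRect(q);print('rect',rc, 'centre',(c+e*rc[0][0]+up*rc[0][1]).round(4))
    A=P[(H>0)&~np.isnan(P[...,0])];h=(A-c)@nv
    C=d[k][(H>0)&~np.isnan(P[...,0])].astype(int).mean(-1)
    B=A[(h>.03)&(h<.045)&(C<90)];print('bar top',len(B),B.mean(0).round(4) if len(B) else '')
    if len(B)>4:
        s=np.c_[(B-c)@e,(B-c)@up];w=np.linalg.svd(s-s.mean(0))[2][0];print('ang from up',np.degrees(np.arctan2(-w[0],w[1])), 'extent',np.ptp((s-s.mean(0))@w), (s.max(0)+s.min(0))/2)
    B=A[(h>.017)&(h<.027)&(C>170)];print('button',len(B),B.mean(0).round(4) if len(B) else '',((B-c)@e).mean())
E
python3 m.py
```

```text
b [ 220  206  101   76 3305] n [-0.434  0.182  0.883] c [ 0.578  -0.1876  0.0623] yaw -22.74817003849216
rect ((0.0029395297169685364, -0.002233371138572693), (0.10792923718690872, 0.21419350802898407), 89.60975646972656) centre [ 0.5773 -0.1841  0.0612]
bar top 91 [ 0.5821 -0.1315  0.0936]
ang from up -119.35501478829924 extent 0.03713269499674855 [ 0.0536137  -0.00226737]
button 66 [ 0.5456 -0.235   0.0797] -0.05626907137101947
a [333 204  46  62 899] n [-0.433  0.177  0.884] c [ 0.5399 -0.2604  0.0568] yaw -22.191537538569346
rect ((0.013198619708418846, 0.004461172968149185), (0.06539150327444077, 0.1016131266951561), 0.49872899055480957) centre [ 0.5485 -0.2497  0.0589]
bar top 0 
button 123 [ 0.5449 -0.2337  0.0772] 0.02663389756690211
```

```bash
cat >> h.py <<'E'
yaw=np.radians(-22.7);t=np.radians(28)
ux=np.array([np.cos(yaw),np.sin(yaw),0]);e=np.cross([0,0,1],ux)
n=-np.sin(t)*ux+np.array([0,0,np.cos(t)]);up=np.cross(n,-e);up*=np.sign(up[2])
C=np.array([.577,-.1845,.0605])
knob=C+.055*e; but=C-.055*e
def tool(a): # a: bar angle, degrees clockwise from up; tool y = n x bar
    b=np.cos(np.radians(a))*up-np.sin(np.radians(a))*e
    y=np.cross(n,b);z=-n
    return R.from_matrix(np.c_[np.cross(y,z),y,z])
def delta(p,Rt):
    s=r.get_state();R0=R.from_quat(s['eef_rot'])
    print('tcp',s['tool_pos'].round(4),'q7',np.degrees(s['q'][6]).round(1),'t',s['clock'])
    print('shift mm',(R0.inv().apply(p-s['tool_pos'])*1e3).round(1),'rot deg',np.degrees((R0.inv()*Rt).as_rotvec()).round(1))
def mom():
    s=r.get_state();print('clock',round(s['clock'],2),'Mz',(s['moment']@n).round(3),'F',s['contact_force'].round(1),'q7',np.degrees(s['q'][6]).round(1),'grip',s['finger_force'])
E
python3 - <<'E'
from h import *
delta(knob+.10*n,tool(61))
d=np.load('s.npz');P=d['B'].reshape(-1,3)
for lo,hi in ((.12,.2),(.0985,.125)):
    Q=P[(P[:,2]>lo)&(P[:,2]<hi)&(abs(P[:,0]-.62)<.12)&(abs(P[:,1]+.17)<.12)]
    print(len(Q),Q.min(0) if len(Q) else '',Q.max(0) if len(Q) else '')
    if len(Q): q=Q-knob; print('along up',(q@up).min(),'e',(q@e).min(),(q@e).max(),'n',(q@n).max(),'dist',np.hypot(q@up,q@e).min())
E
```

```text
tcp [ 0.2675 -0.5643  0.238 ] q7 -12.3 t 0.1
shift mm [ 451.9 -282.    89.6] rot deg [-29.7   3.3 -69.4]
531 [ 0.65803843 -0.27235884  0.1200303 ] [ 0.72760147 -0.20202213  0.19437852]
along up 0.11087550461071183 e -0.09421989136059962 -0.022782298613205725 n 0.0735224117489403 dist 0.12158004127913566
649 [ 0.58233266 -0.28357667  0.0985038 ] [ 0.73958047 -0.13907236  0.12484361]
along up 0.007688654192081836 e -0.11141766785196086 0.04522328156611492 n 0.039485007186363594 dist 0.013282382133131558
```

Emit:
move_arm:
  motion:
    - [50,-30,0,-3,0,-7,0.4]
    - [100,-60,0,-6,0,-14,0.4]
    - [150,-90,10,-9,1,-21,0.4]
    - [200,-120,20,-12,1,-28,0.4]
    - [240,-145,30,-15,1,-35,0.4]
  newtons: 25

```text
clock: 0.72
tool_pos: [0.4238, -0.3285, 0.2085]
eef_rot: [0.855, 0.502, 0.038, 0.124]
contact_force: [-0.5, -1.4, 0.1]
opening: 0.599
finger_force: 0.0
```

```bash
python3 -c "
from h import *
delta(knob+.10*n,tool(61))"
```

```text
tcp [ 0.4238 -0.3285  0.2085] q7 -24.2 t 0.725
shift mm [253.   -2.4  45.4] rot deg [-14.9   2.1 -34. ]
```

Emit:
move_arm:
  motion:
    - [55,0,10,-4,0.5,-9,0.4]
    - [110,0,20,-8,1,-18,0.4]
    - [170,0,30,-11,1.5,-26,0.4]
    - [225,-2,40,-14,2,-33,0.4]
    - [245,-2,44,-14.5,2,-34,0.4]

```text
clock: 1.35
tool_pos: [0.4648, -0.226, 0.1674]
eef_rot: [0.745, 0.647, 0.025, 0.164]
contact_force: [0.4, -0.3, 0.0]
opening: 0.604
finger_force: 0.0
```

Emit:
move_arm:
  motion:
    - [0,0,0,0,0,0,0.4]
    - [0,0,0,0,0,0,0.4]

```text
clock: 1.6
tool_pos: [0.4639, -0.2274, 0.1677]
eef_rot: [0.746, 0.645, 0.024, 0.163]
contact_force: [-0.5, 0.5, -0.1]
opening: 0.596
finger_force: 0.0
```

```bash
python3 -c "
from h import *
delta(knob+.10*n,tool(61));mom()
w=snap('wrist','w1.png');np.savez('w.npz',b=w['frame'],B=cloud(w),W=w['world_to_cam'],K=w['intrinsics'])"
```

```text
tcp [ 0.4639 -0.2274  0.1677] q7 -87.4 t 1.6
shift mm [126.9  68.9  16.6] rot deg [-11.3   1.6 -13.1]
clock 1.6 Mz -0.092 F [-0.5  0.5 -0.1] q7 -87.4 grip 0.0
```

View pics/w1.png

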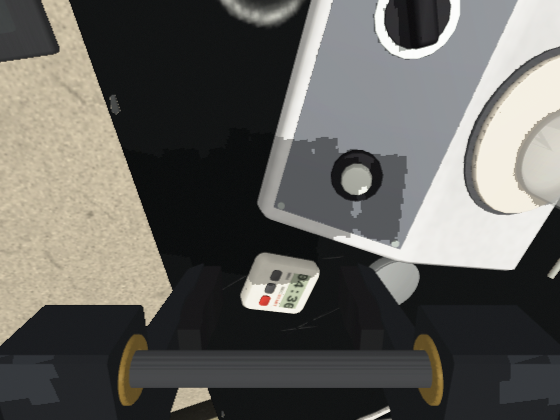

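The wrist view shows the button at (357,178) and the knob at (415,20). Joint 7 needs the other branch (a half turn) so it has room to turn anticlockwise.

Emit:
move_arm:
  motion:
    - [25,14,3,-2,0,6,0.4]
    - [50,28,6,-4,0,12,0.4]
    - [75,42,10,-6,0,18,0.4]
    - [100,56,13,-8,1,24,0.4]
    - [127,69,17,-10,1,30,0.4]

```text
clock: 2.28
tool_pos: [0.5552, -0.1162, 0.1486]
eef_rot: [0.871, 0.425, 0.128, 0.21]
contact_force: [0.0, -0.0, -0.0]
opening: 0.601
finger_force: 0.0
```

Emit:
move_arm:
  motion:
    - [0,0,0,0,0,10,0.4]
    - [0,0,0,0,0,20,0.4]
    - [0,0,0,0,0,30,0.4]
    - [0,0,0,0,0,40,0.4]
    - [0,0,0,0,0,50,0.4]

```text
clock: 2.9
tool_pos: [0.5804, -0.1501, 0.1542]
eef_rot: [0.969, 0.122, 0.163, 0.137]
contact_force: [-0.2, 1.9, 0.8]
opening: 0.599
finger_force: 0.0
```

Emit:
move_arm:
  motion:
    - [0,0,0,0,0,10,0.4]
    - [0,0,0,0,0,20,0.4]
    - [0,0,0,0,0,30,0.4]
    - [0,0,0,0,0,40,0.4]
    - [0,0,0,0,0,50,0.4]

```text
clock: 3.52
tool_pos: [0.5709, -0.1342, 0.1276]
eef_rot: [0.993, -0.004, 0.081, 0.081]
contact_force: [-1.3, 0.3, -2.3]
opening: 0.594
finger_force: 0.0
```

```bash
python3 -c "
from h import *
delta(knob+.10*n,tool(241));mom()"
```

```text
tcp [ 0.5709 -0.1342  0.1276] q7 -149.0 t 3.525
shift mm [-12.2 -14.6 -26.2] rot deg [10.8 14.6 83.9]
clock 3.52 Mz -0.05 F [-1.3  0.3 -2.3] q7 -149.0 grip 0.0
```

```bash
python3 -c "
from h import *
print(np.degrees(r.get_state()['q']).round(0), np.degrees([[-3.01, 3.01], [-0.46, 2.08], [-1.47, 1.51], [0.13, 2.56], [-1, 4.14], [0.04, 2.09], [-2.66, 2.66]]).round(0).tolist())
s=r.get_state();print(R.from_quat(s['eef_rot']).as_matrix().round(2))
print(tool(241).as_matrix().round(2))"
```

```text
[  26.   47.  -37.  112.   68.   38. -149.] [[-172.0, 172.0], [-26.0, 119.0], [-84.0, 87.0], [7.0, 147.0], [-57.0, 237.0], [2.0, 120.0], [-152.0, 152.0]]
[[ 0.99 -0.02  0.16]
 [ 0.01 -0.99 -0.16]
 [ 0.16  0.16 -0.97]]
[[ 0.06 -0.9   0.43]
 [-0.97 -0.15 -0.18]
 [ 0.23 -0.41 -0.88]]
```

```bash
python3 - <<'E'
from h import *
import itertools
s=r.get_state()
data=[(np.array([ 1.1618123 ,  0.68988904, -0.19451615,  1.56620852,  0.15727592,0.90246997, -0.21510045]),R.from_quat([ 9.75586488e-01,  2.19614148e-01, -2.20591802e-04, -7.62623106e-04])),(s['q'],R.from_quat(s['eef_rot']))]
res=[]
for sg in itertools.product([1,-1],repeat=7):
    Rs=[]
    for q,Rt in data:
        M=R.identity()
        for i in range(7): M=M*R.from_rotvec(sg[i]*q[i]*np.eye(3)[1 if i%2 else 2])
        Rs.append((M,Rt))
    # base yaw offset g and tool offset h
    for g in range(0,360,15):
        B=R.from_euler('z',g,degrees=True)
        X=[(B*M).inv()*Rt for M,Rt in Rs]
        res.append((np.degrees((X[0].inv()*X[1]).magnitude()),sg,g,X[0].as_rotvec(degrees=True).round(0)))
res.sort(key=lambda a:a[0])
for a in res[:8]: print(a)
E
```

```text
(np.float64(3.7148480426733365e-07), (-1, -1, -1, -1, -1, -1, -1), 180, array([  0.,  -0., -90.]))
(np.float64(3.714848167462109e-07), (-1, 1, -1, 1, -1, 1, -1), 0, array([ 0.,  0., 90.]))
(np.float64(3.4360051413819193), (-1, 1, -1, 1, -1, 1, -1), 345, array([ 0., -0., 75.]))
(np.float64(3.4360051413819206), (-1, -1, -1, -1, -1, -1, -1), 165, array([  -0.,   -0., -105.]))
(np.float64(3.43600537392183), (-1, 1, -1, 1, -1, 1, -1), 15, array([ -0.,   0., 105.]))
(np.float64(3.4360053739218306), (-1, -1, -1, -1, -1, -1, -1), 195, array([  0.,   0., -75.]))
(np.float64(6.813968005557602), (-1, -1, -1, -1, -1, -1, -1), 150, array([  -0.,   -0., -120.]))
(np.float64(6.813968005557608), (-1, 1, -1, 1, -1, 1, -1), 330, array([ 0., -0., 60.]))
```

```bash
cat > kin.py <<'E'
from h import *
from scipy.optimize import least_squares
LO=np.array([-3.01,-.46,-1.47,.13,-1,.04,-2.66]);HI=np.array([3.01,2.08,1.51,2.56,4.14,2.09,2.66])
sg=[-1,1,-1,1,-1,1,-1]
def frames(q):
    M=R.identity();out=[M]
    for i in range(7):
        M=M*R.from_rotvec(sg[i]*q[i]*np.eye(3)[1 if i%2 else 2]);out.append(M)
    return out
def cols(q): # unknown: z0, ax1, Lup, axe, Lfa(z5), axf, tool z, wrist x
    f=frames(q);X,Z=np.eye(3)[0],np.eye(3)[2]
    return np.c_[Z,f[3].apply(Z),f[3].apply(X),f[5].apply(Z),f[5].apply(X),f[7].apply(Z),f[6].apply(X)]
def log():
    s=r.get_state();open('log.txt','a').write(repr((s['q'].tolist(),s['tool_pos'].tolist()))+'\n')
def fit():
    D=[eval(l) for l in open('log.txt')]
    D.append(([ 1.1618123 ,  0.68988904, -0.19451615,  1.56620852,  0.15727592,0.90246997, -0.21510045],[ 0.26751909, -0.56425133,  0.23800542]))
    A=np.vstack([cols(q) for q,_ in D]);b=np.hstack([p for _,p in D])
    x=np.linalg.lstsq(A,b,rcond=None)[0];return x,np.abs(A@x-b).max(),len(D)
def ik(x,p,Rt,q0,n0):
    def f(q):
        M=frames(q)[7]*R.from_euler('z',90,degrees=True)
        return np.r_[(cols(q)@x-p)*20,(Rt.inv()*M).as_rotvec()*5,.01*(q-n0)]
    s=least_squares(f,np.clip(q0,LO+.01,HI-.01),bounds=(LO,HI));return s.x,np.abs(s.fun[:6]).max()
E
python3 - <<'E'
from kin import *
log();x,e_,k=fit();print(x.round(3),e_,k)
E
```

```text
[-0.427  0.85  -0.18   0.012 -0.109  0.18  -0.15 ] 3.9968028886505635e-15 2
```

Emit:
move_arm:
  motion:
    - [0,0,-26,0,0,-10,0.4]
    - [0,0,-40,0,0,-20,0.4]
    - [0,0,-60,0,0,-30,0.4]
    - [0,0,-60,0,0,-30,0.4]

```text
clock: 4.03
tool_pos: [0.564, -0.125, 0.1892]
eef_rot: [0.96, 0.253, 0.061, 0.101]
contact_force: [-0.6, 1.0, -0.5]
opening: 0.599
finger_force: 0.0
```

```bash
python3 - <<'E'
from kin import *
log();x,e_,k=fit();print(x.round(4),e_,k)
s=r.get_state();print(s['clock'],np.degrees(s['q']).round(),s['tool_pos'])
delta(knob+.10*n,tool(61))
nom=np.array([.2,.7,0,1.5,0,.6,0])
for a in (-179,-149,-119,-89,-59,-29,1,31,61,91):
    print(a)
    best=[]
    for q5 in (-.6,0,.8,1.6,2.4,3.2):
      for q7 in (-2,0,2):
        q,er=ik(x,knob+.012*n,tool(a),np.array([.2,.7,0,1.5,q5,.6,q7]),nom)
        if er<.02: best.append(tuple(np.degrees(q).round()))
    for b in list(dict.fromkeys(best))[:3]: print('  ',b)
E
```

```text
[-0.0693  0.6834  0.019   0.2767 -0.0247  0.0577  0.0509] 0.025430488221839742 3
4.025 [  30.   43.  -46.  111.   62.   46. -115.] [ 0.56402214 -0.12499699  0.18923164]
tcp [ 0.564  -0.125   0.1892] q7 -114.6 t 4.025
shift mm [ -5.9 -21.4  36.3] rot deg [-15.8   6.3 -65.1]
-179
   (np.float64(17.0), np.float64(49.0), np.float64(-16.0), np.float64(122.0), np.float64(133.0), np.float64(25.0), np.float64(125.0))
-149
   (np.float64(20.0), np.float64(50.0), np.float64(-23.0), np.float64(121.0), np.float64(125.0), np.float64(29.0), np.float64(103.0))
-119
   (np.float64(22.0), np.float64(51.0), np.float64(-28.0), np.float64(121.0), np.float64(120.0), np.float64(33.0), np.float64(78.0))
-89
   (np.float64(24.0), np.float64(51.0), np.float64(-33.0), np.float64(121.0), np.float64(116.0), np.float64(36.0), np.float64(52.0))
-59
   (np.float64(25.0), np.float64(52.0), np.float64(-37.0), np.float64(120.0), np.float64(114.0), np.float64(40.0), np.float64(24.0))
-29
   (np.float64(26.0), np.float64(53.0), np.float64(-41.0), np.float64(120.0), np.float64(112.0), np.float64(42.0), np.float64(-4.0))
1
   (np.float64(27.0), np.float64(54.0), np.float64(-44.0), np.float64(120.0), np.float64(111.0), np.float64(45.0), np.float64(-32.0))
31
   (np.float64(28.0), np.float64(55.0), np.float64(-47.0), np.float64(120.0), np.float64(110.0), np.float64(48.0), np.float64(-61.0))
61
   (np.float64(29.0), np.float64(56.0), np.float64(-50.0), np.float64(120.0), np.float64(109.0), np.float64(50.0), np.float64(-90.0))
   (np.float64(2.0), np.float64(50.0), np.float64(29.0), np.float64(122.0), np.float64(228.0), np.float64(25.0), np.float64(152.0))
91
   (np.float64(29.0), np.float64(57.0), np.float64(-52.0), np.float64(120.0), np.float64(108.0), np.float64(52.0), np.float64(-119.0))
   (np.float64(7.0), np.float64(48.0), np.float64(13.0), np.float64(123.0), np.float64(197.0), np.float64(20.0), np.float64(152.0))
```

Emit:
move_arm:
  motion:
    - [-1,-4,0,-3,1,-10,0.4]
    - [-2,-8,0,-5,2,-20,0.4]
    - [-3,-12,0,-8,3,-30,0.4]
    - [-4,-16,5,-10,4,-40,0.4]
    - [-5,-20,10,-12,5,-50,0.4]

```text
clock: 4.65
tool_pos: [0.5509, -0.1122, 0.1726]
eef_rot: [0.743, 0.633, 0.077, 0.203]
contact_force: [0.1, 0.1, 0.2]
opening: 0.601
finger_force: 0.0
```

```bash
python3 - <<'E'
from kin import *
log();s=r.get_state();print(s['clock'],np.degrees(s['q']).round(),s['tool_pos'])
delta(knob+.10*n,tool(61))
E
```

```text
4.65 [  28.   42.  -45.  126.   96.   42. -101.] [ 0.5508998  -0.11222684  0.17262554]
tcp [ 0.5509 -0.1122  0.1726] q7 -100.7 t 4.65
shift mm [ 0.8 -5.4 23.8] rot deg [ -3.8   1.2 -14.8]
```

Good branch. Aligning above the knob, then a close look.

Emit:
move_arm:
  motion:
    - [0,-2,10,-2,0.5,-8,0.4]
    - [1,-5,24,-4,1,-15,0.4]
    - [1,-5,24,-4,1,-15,0.4]
    - [1,-5,24,-4,1,-15,0.4]

```text
clock: 5.15
tool_pos: [0.5564, -0.1152, 0.1497]
eef_rot: [0.648, 0.721, 0.079, 0.231]
contact_force: [0.2, 0.3, 0.6]
opening: 0.599
finger_force: 0.0
```

```bash
python3 - <<'E'
from kin import *
s=r.get_state();print(np.degrees(s['q']).round())
delta(knob+.10*n,tool(61));mom()
w=snap('wrist','w2.png');P=cloud(w);W=w['world_to_cam'];np.savez('w.npz',b=w['frame'],P=P)
q=P-knob;h=q@n;L=np.hypot(q@up,q@e);g=w['frame'].astype(int).mean(-1)
m=(h>.030)&(h<.046)&(L<.035)&(g<100)
B=P[m];print(m.sum())
if m.sum():
    uv=np.c_[(B-knob)@e,(B-knob)@up]*1e3
    print('h',np.median(h[m]),cv2.minAreaRect(uv.astype(np.float32)),uv.mean(0))
    w_=np.linalg.svd(uv-uv.mean(0),full_matrices=0)[2][0];print('cw ang',np.degrees(np.arctan2(-w_[0],w_[1]))%180)
E
```

```text
[ 28.  46. -45. 130. 111.  44. -98.]
tcp [ 0.5564 -0.1152  0.1497] q7 -98.5 t 5.15
shift mm [-0.2 -1.8  0.3] rot deg [ 0.2  0.3 -0.1]
clock 5.15 Mz -0.016 F [0.2 0.3 0.6] q7 -98.5 grip 0.0
1153
h 0.038165396617317084 ((-4.1063385009765625, -0.44937610626220703), (11.820568084716797, 39.47306823730469), 61.86001968383789) [-2.54244664 -1.37307823]
cw ang 61.935819876229836
```

View pics/w2.png

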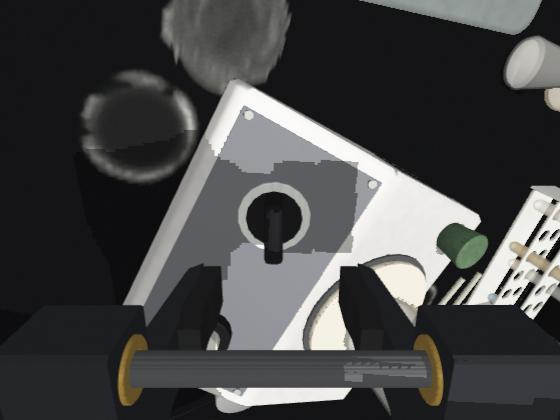

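The wrist view shows the bar at (274,235) in its ring centred at (274,217), vertical between the fingers. The fitted knob centre is 4 mm towards the button from my estimate, and the top view agrees.

```bash
sed -i 's/^C=.*/C=np.array([.577,-.1845,.0605])-.004*e-.0004*up/' h.py; python3 - <<'E'
from h import *
delta(knob+.012*n,tool(62));print(knob)
E
```

```text
tcp [ 0.5567 -0.115   0.1501] q7 -98.5 t 5.2
shift mm [-3.1 -4.8 88.5] rot deg [0.2 0.3 0.9]
[ 0.59635539 -0.13731426  0.06031221]
```

Emit:
move_arm:
  motion:
    - [-3,-5,25,0,0,1,0.4]
    - [-3,-5,55,0,0,1,0.4]
    - [-3,-5,80,0,0,1,0.4]
    - [-3,-5,88,0,0,1,0.4]
    - [-3,-5,88,0,0,1,0.4]

```text
clock: 5.82
tool_pos: [0.5906, -0.1347, 0.0713]
eef_rot: [0.653, 0.717, 0.081, 0.231]
contact_force: [-0.9, 0.1, 0.1]
opening: 0.601
finger_force: 0.0
```

```bash
python3 - <<'E'
from h import *
delta(knob+.012*n,tool(62));mom()
E
```

```text
tcp [ 0.5906 -0.1347  0.0713] q7 -101.3 t 5.825
shift mm [-0.4  0.3  0.7] rot deg [0.2 0.3 0.1]
clock 5.83 Mz 0.009 F [-0.9  0.1  0.1] q7 -101.3 grip 0.0
```

Emit:
move_arm:
  motion:
    - [0,0,0,0,0,0,0.7]
    - [0,0,0,0,0,0,1.0]
    - [0,0,0,0,0,0,1.0]
    - [0,0,0,0,0,0,1.0]
    - [0,0,0,0,0,0,1.0]
  newtons: 25

```text
clock: 6.45
tool_pos: [0.5908, -0.1348, 0.0713]
eef_rot: [0.653, 0.717, 0.081, 0.231]
contact_force: [0.6, -0.1, 0.3]
opening: 0.133
finger_force: 25.0
```

```bash
python3 - <<'E'
from h import *
delta(knob+.012*n,tool(62));mom()
s=r.get_state();print(s['opening'],s['moment'])
E
```

```text
tcp [ 0.5908 -0.1348  0.0713] q7 -101.3 t 6.45
shift mm [-0.3  0.1  0.6] rot deg [0.3 0.3 0.1]
clock 6.45 Mz -0.096 F [ 0.6 -0.1  0.3] q7 -101.3 grip 25.000136992894113
0.13253949192921907 [ 0.12029776  0.20841447 -0.09256341]
```

Emit:
move_arm:
  motion:
    - [0,0,0,0,0,-8,1.0]
    - [0,0,0,0,0,-8,1.0]
    - [0,0,0,0,0,-8,1.0]

```text
clock: 6.82
tool_pos: [0.5907, -0.1348, 0.0713]
eef_rot: [0.602, 0.76, 0.065, 0.236]
contact_force: [-0.2, -0.8, 2.9]
opening: 0.134
finger_force: 25.0
```

```bash
cat > pr.py <<'E'
from h import *
s=r.get_state();b=-R.from_quat(s['eef_rot']).as_matrix()[:,0]  # bar dir up to sign
a=np.degrees(np.arctan2(-(b@e),b@up))%180
print('tool cw ang',a.round(1),'moment tool axes',R.from_quat(s['eef_rot']).inv().apply(s['moment']).round(3));delta(knob+.012*n,tool(a));mom()
E
python3 pr.py
```

```text
tool cw ang 54.0 moment tool axes [0.048 0.048 0.041]
tcp [ 0.5907 -0.1348  0.0713] q7 -95.0 t 6.825
shift mm [-0.3  0.2  0.5] rot deg [0.2 0.3 0. ]
clock 6.83 Mz -0.041 F [-0.2 -0.8  2.9] q7 -95.0 grip 25.00041372142732
```

Emit:
move_arm:
  motion:
    - [0,0,0,0,0,-10,1.0]
    - [0,0,0,0,0,-20,1.0]
    - [0,0,0,0,0,-26,1.0]
    - [0,0,0,0,0,-30,1.0]
    - [0,0,0,0,0,-30,1.0]

```text
clock: 7.45
tool_pos: [0.5907, -0.1349, 0.0712]
eef_rot: [0.384, 0.89, 0.002, 0.245]
contact_force: [-0.5, -0.1, 3.3]
opening: 0.131
finger_force: 25.0
```

```bash
python3 pr.py
```

```text
tool cw ang 24.0 moment tool axes [-0.032 -0.005  0.076]
tcp [ 0.5907 -0.1349  0.0712] q7 -71.6 t 7.45
shift mm [-0.3  0.   0.5] rot deg [0.  0.4 0. ]
clock 7.45 Mz -0.076 F [-0.5 -0.1  3.3] q7 -71.6 grip 25.00024194829166
```

No stop yet (0.08 N m). Next click.

Emit:
move_arm:
  motion:
    - [0,0,0,0,0,-10,1.0]
    - [0,0,0,0,0,-20,1.0]
    - [0,0,0,0,0,-26,1.0]
    - [0,0,0,0,0,-30,1.0]
    - [0,0,0,0,0,-30,1.0]

```text
clock: 8.07
tool_pos: [0.5907, -0.1349, 0.0712]
eef_rot: [0.141, 0.959, -0.062, 0.237]
contact_force: [-0.3, 0.6, 5.1]
opening: 0.134
finger_force: 25.0
```

```bash
python3 pr.py
```

```text
tool cw ang 174.0 moment tool axes [-0.042  0.011  0.041]
tcp [ 0.5907 -0.1349  0.0712] q7 -49.9 t 8.075
shift mm [-0.3 -0.1  0.5] rot deg [  0.6   0.3 180. ]
clock 8.07 Mz -0.041 F [-0.3  0.6  5.1] q7 -49.9 grip 25.00041020801291
```

Emit:
move_arm:
  motion:
    - [0,0,0,0,0,-10,1.0]
    - [0,0,0,0,0,-20,1.0]
    - [0,0,0,0,0,-26,1.0]
    - [0,0,0,0,0,-30,1.0]
    - [0,0,0,0,0,-30,1.0]

```text
clock: 8.7
tool_pos: [0.5907, -0.135, 0.0712]
eef_rot: [-0.112, 0.963, -0.121, 0.213]
contact_force: [-0.5, 0.3, 5.6]
opening: 0.131
finger_force: 25.0
```

```bash
python3 pr.py
```

```text
tool cw ang 144.0 moment tool axes [-0.    -0.085  0.055]
tcp [ 0.5907 -0.135   0.0712] q7 -30.0 t 8.7
shift mm [-0.3 -0.2  0.5] rot deg [  0.4   0.5 180. ]
clock 8.7 Mz -0.055 F [-0.5  0.3  5.6] q7 -30.0 grip 25.0005786633119
```

Emit:
move_arm:
  motion:
    - [0,0,0,0,0,-10,1.0]
    - [0,0,0,0,0,-20,1.0]
    - [0,0,0,0,0,-26,1.0]
    - [0,0,0,0,0,-30,1.0]
    - [0,0,0,0,0,-30,1.0]

```text
clock: 9.32
tool_pos: [0.5907, -0.135, 0.0712]
eef_rot: [-0.357, 0.902, -0.172, 0.175]
contact_force: [-1.5, 0.6, 6.2]
opening: 0.137
finger_force: 25.0
```

```bash
python3 pr.py
```

```text
tool cw ang 114.1 moment tool axes [-0.059 -0.084  0.404]
tcp [ 0.5907 -0.135   0.0712] q7 -11.8 t 9.325
shift mm [-0.1 -0.3  0.5] rot deg [1.0e-01 6.0e-01 1.8e+02]
clock 9.32 Mz -0.403 F [-1.5  0.6  6.2] q7 -11.8 grip 25.0008063018322
```

Stop felt: 0.40 N m at 8° past the detent, so the first position is at tool angle 122°. Now I turn clockwise 8 + 120 = 128°.

Emit:
move_arm:
  motion:
    - [0,0,0,0,0,8,1.0]
    - [0,0,0,0,0,16,1.0]
    - [0,0,0,0,0,24,1.0]
    - [0,0,0,0,0,32,1.0]
    - [0,0,0,0,0,38,1.0]

```text
clock: 9.95
tool_pos: [0.5907, -0.1349, 0.0712]
eef_rot: [-0.042, 0.969, -0.105, 0.221]
contact_force: [-0.8, -0.8, 4.3]
opening: 0.13
finger_force: 25.0
```

Emit:
move_arm:
  motion:
    - [0,0,0,0,0,9,1.0]
    - [0,0,0,0,0,18,1.0]
    - [0,0,0,0,0,27,1.0]
    - [0,0,0,0,0,36,1.0]
    - [0,0,0,0,0,45,1.0]

```text
clock: 10.58
tool_pos: [0.5907, -0.1349, 0.0712]
eef_rot: [0.332, 0.911, -0.012, 0.245]
contact_force: [0.2, -0.5, 5.2]
opening: 0.135
finger_force: 25.0
```

Emit:
move_arm:
  motion:
    - [0,0,0,0,0,9,1.0]
    - [0,0,0,0,0,18,1.0]
    - [0,0,0,0,0,27,1.0]
    - [0,0,0,0,0,36,1.0]
    - [0,0,0,0,0,45,1.0]

```text
clock: 11.2
tool_pos: [0.5907, -0.1348, 0.0713]
eef_rot: [0.656, 0.714, 0.082, 0.231]
contact_force: [0.0, 0.4, 3.1]
opening: 0.133
finger_force: 25.0
```

```bash
python3 pr.py
```

```text
tool cw ang 62.4 moment tool axes [0.047 0.023 0.031]
tcp [ 0.5907 -0.1348  0.0713] q7 -101.0 t 11.2
shift mm [-0.2  0.2  0.6] rot deg [0.3 0.2 0. ]
clock 11.2 Mz -0.031 F [0.  0.4 3.1] q7 -101.0 grip 24.99729826580733
```

Release, wait, and back off along the axis.

Emit:
move_arm:
  motion:
    - [0,0,0,0,0,0,0.4]
    - [0,0,0,0,0,0,0.4]
    - [0,0,0,0,0,0,0.4]
    - [0,0,0,0,0,0,0.4]

```text
clock: 11.7
tool_pos: [0.5904, -0.1348, 0.0709]
eef_rot: [0.652, 0.717, 0.081, 0.231]
contact_force: [0.5, 0.7, 0.1]
opening: 0.561
finger_force: 0.0
```

Emit:
move_arm:
  motion:
    - [0,0,-15,0,0,0,0.4]
    - [0,0,-35,0,0,0,0.4]
    - [0,0,-60,0,0,0,0.4]
    - [0,0,-88,0,0,0,0.4]
    - [0,0,-88,0,0,0,0.4]

```text
clock: 12.32
tool_pos: [0.552, -0.1178, 0.1508]
eef_rot: [0.652, 0.717, 0.082, 0.232]
contact_force: [0.9, -0.3, -0.1]
opening: 0.601
finger_force: 0.0
```

```bash
cat > look.py <<'E'
from h import *
w=snap('wrist','w3.png');P=cloud(w)
q=P-knob;h=q@n;L=np.hypot(q@up,q@e);g=w['frame'].astype(int).mean(-1)
m=(h>.030)&(h<.046)&(L<.035)&(g<100)
uv=np.c_[(P[m]-knob)@e,(P[m]-knob)@up]*1e3
print(m.sum(),cv2.minAreaRect(uv.astype(np.float32)))
q=P-but;h=q@n;L=np.hypot(q@up,q@e);m=(h>.015)&(h<.03)&(L<.03)&(g>120)
if m.sum():
    uv=np.c_[q[m]@e,q[m]@up]*1e3;print('but',m.sum(),np.median(h[m]),cv2.minEnclosingCircle(uv.astype(np.float32)))
s=r.get_state();b=-R.from_quat(s['eef_rot']).as_matrix()[:,0];a=np.degrees(np.arctan2(-(b@e),b@up))
print(a);delta(but+.06*n,tool(a))
E
python3 look.py
```

```text
1147 ((0.013629913330078125, -0.1025075912475586), (11.997228622436523, 39.35452651977539), 64.43834686279297)
but 291 0.02224630631033836 ((2.1864993572235107, 2.3457071781158447), 8.680944442749023)
61.840015575678976
tcp [ 0.5522 -0.1184  0.1497] q7 -99.4 t 12.375
shift mm [-97.3 -51.9  41.7] rot deg [0.3 0.3 0. ]
```

Emit:
move_arm:
  motion:
    - [-20,-10,0,0,0,-10,1.0]
    - [-40,-21,0,0,0,-20,1.0]
    - [-60,-32,10,0,0,-30,1.0]
    - [-80,-43,20,0,0,-40,1.0]
    - [-97,-52,30,0,0,-50,1.0]

```text
clock: 13.0
tool_pos: [0.522, -0.2268, 0.121]
eef_rot: [0.286, 0.927, -0.025, 0.243]
contact_force: [0.1, 0.1, 0.1]
opening: 0.054
finger_force: 0.0
```

Emit:
move_arm:
  motion:
    - [0,0,0,0,0,-6,1.0]
    - [0,0,0,0,0,-10,1.0]
    - [0,0,0,0,0,-10,1.0]

```text
clock: 13.38
tool_pos: [0.5224, -0.2257, 0.1215]
eef_rot: [0.207, 0.947, -0.045, 0.24]
contact_force: [0.4, 0.5, -0.7]
opening: 0.007
finger_force: 0.0
```

```bash
sed -i 's/w3/w4/' look.py; python3 look.py; python3 -c "
from h import *
mom(); snap('scene','s2.png')"
```

```text
1962 ((-1.2264423370361328, -0.6725940704345703), (12.246871948242188, 39.911930084228516), 64.36092376708984)
but 1048 0.02226152858410247 ((-0.8580796718597412, -0.6135966777801514), 10.799395561218262)
1.9676768218691156
tcp [ 0.5224 -0.2256  0.1216] q7 -48.9 t 13.425
shift mm [-1.3  0.1 10.1] rot deg [-0.1  0.3 -0. ]
clock 13.43 Mz 0.021 F [-0.1 -0.1  0.5] q7 -48.9 grip 0.0
```

View pics/w4.png

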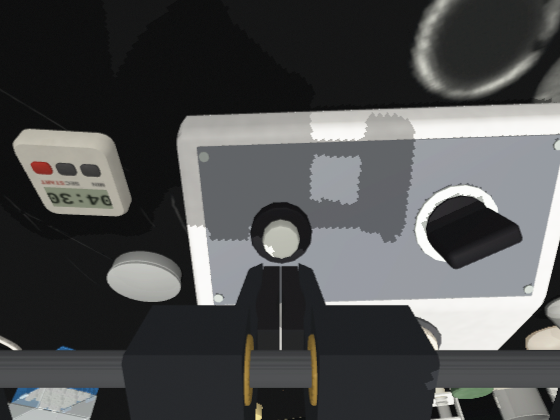

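The wrist view shows the button at (281,238), directly ahead of the shut fingers, and the knob bar at (472,233). Going down to 1.5 mm short of the button, then pressing.

Emit:
move_arm:
  motion:
    - [-0.7,-0.8,25,0,0,0,1.0]
    - [-0.7,-0.8,46,0,0,0,1.0]
    - [-0.7,-0.8,46,0,0,0,1.0]
    - [-0.7,-0.8,46,0,0,0,1.0]

```text
clock: 13.98
tool_pos: [0.5424, -0.2347, 0.0822]
eef_rot: [0.207, 0.947, -0.045, 0.24]
contact_force: [1.4, -0.7, 0.0]
opening: 0.009
finger_force: 0.0
```

Emit:
move_arm:
  motion:
    - [0,0,3,0,0,0,1.0]
    - [0,0,6,0,0,0,1.0]
    - [0,0,8,0,0,0,1.0]
    - [0,0,8,0,0,0,1.0]
    - [0,0,8,0,0,0,1.0]

```text
clock: 14.6
tool_pos: [0.5464, -0.2365, 0.0752]
eef_rot: [0.207, 0.947, -0.045, 0.241]
contact_force: [0.3, 0.1, 3.3]
opening: 0.006
finger_force: 2.0
```

```bash
python3 -c "
from h import *
s=r.get_state();print('height',(s['tool_pos']-but)@n*1e3,'Fn',s['contact_force']@n);mom()"
```

```text
height 16.81227277110233 Fn 2.8283769496517315
clock 14.6 Mz -0.007 F [0.3 0.1 3.3] q7 -48.9 grip 1.971323339967057
```

Emit:
move_arm:
  motion:
    - [0,0,2,0,0,0,1.0]
    - [0,0,4,0,0,0,1.0]
    - [0,0,4,0,0,0,1.0]
    - [0,0,4,0,0,0,1.0]

```text
clock: 15.1
tool_pos: [0.5473, -0.2368, 0.0735]
eef_rot: [0.206, 0.947, -0.046, 0.241]
contact_force: [-11.7, 2.5, 25.9]
opening: 0.008
finger_force: 14.3
```

```bash
python3 -c "
from h import *
s=r.get_state();print('height',(s['tool_pos']-but)@n*1e3,'Fn',s['contact_force']@n);mom()"
```

```text
height 14.888377032698378 Fn 28.368112455201775
clock 15.1 Mz -0.063 F [-11.7   2.5  25.9] q7 -48.9 grip 14.32594373181928
```

Fully down (28 N on the end of travel). Retreat.

Emit:
move_arm:
  motion:
    - [0,0,-4,0,0,0,1.0]
    - [0,0,-12,0,0,0,1.0]
    - [0,0,-30,0,0,0,1.0]
    - [0,0,-58,0,0,0,1.0]
    - [0,0,-58,0,0,0,1.0]

```text
clock: 15.72
tool_pos: [0.5223, -0.2264, 0.1235]
eef_rot: [0.206, 0.947, -0.045, 0.241]
contact_force: [0.1, -1.0, -0.2]
opening: 0.004
finger_force: 0.0
```

```bash
sed -i 's/w4/w5/' look.py; python3 look.py; python3 -c "
from h import *
mom(); s=snap('top'); cv2.imwrite('pics/t2.png',cv2.resize(cv2.cvtColor(s['frame'],cv2.COLOR_RGB2BGR)[130:310,180:400],None,fx=3,fy=3))"
```

```text
1939 ((-1.3172369003295898, -0.3021097183227539), (12.808330535888672, 39.338905334472656), 64.83296203613281)
but 1024 0.022222913183371197 ((-0.8239431977272034, -0.5268661975860596), 10.826476097106934)
1.8892646080729603
tcp [ 0.5227 -0.2267  0.1228] q7 -48.7 t 15.775
shift mm [-0.1  1.  10.8] rot deg [-0.1  0.4 -0. ]
clock 15.78 Mz -0.052 F [0.4 0.6 0. ] q7 -48.7 grip 0.0
```

View pics/t2.png

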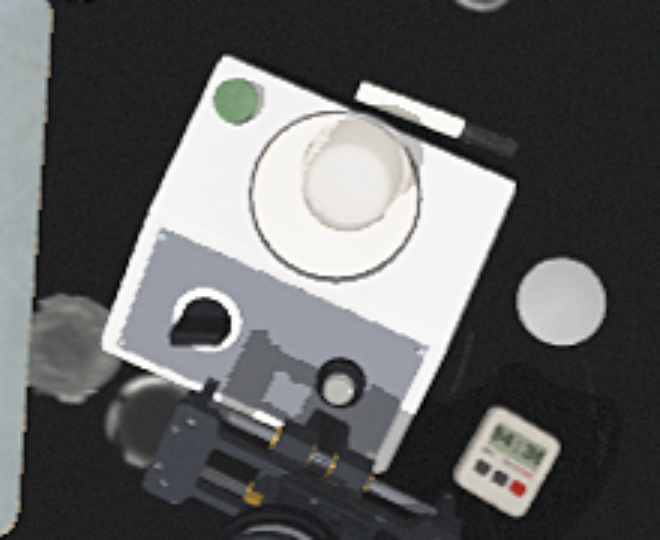

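The top view shows the beaker (350,180) and stopper (235,100) undisturbed, the button out (338,388) and the knob at its set angle (205,322). Nothing is in contact with the gripper.

```bash
python3 -c "
from h import *
print(finish_job())"
```

```text
the job is handed in; nothing more can be done
None
```

The job is handed in: I felt the stop at about 0.40 N m, turned the knob four clicks clockwise from it, then pressed the run button fully in and let it come out; the beaker and stopper were not touched.

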